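# Level the gel-casting table

### The arm

A 7-joint arm with a two-finger parallel gripper is mounted at the origin on a cart in front of the work surface, level with it; the furniture and walls round the work are solid. World frame = base frame: x ahead of the robot, y to its left, z up, the work surface at z = 0. Lengths are in m, angles in rad, forces in N, time in s.
With the tool pointing down it reaches from about 0.4 to 0.85 m from the base axis. Payload 4.5 kg.
Tool frame: the origin (TCP) lies on the centre line of the jaws, within the pads' length; the fingertips stand 11 mm ahead of it and the grasp point (between the pads) lies 8 mm behind it; z points along the fingers, y is the line along which they close (so a half turn about z gives the same grasp; the last joint's range is limited). The gripper opens to 88 mm and grips with 3 to 60 N. Pads are 18 mm wide; open, the fingers measure 123 mm over their backs; the gripper's body (75 mm by 187 mm) begins 45 mm behind the grasp point.
Start: joints at [-1.199, 0.689, -0.195, 1.565, 0.157, 0.902, -0.215], TCP at [0.207, 0.59, 0.25] pointing down, gripper open.
Joint ranges: [-3.01, 3.01], [-0.46, 2.08], [-1.47, 1.51], [0.13, 2.56], [-1, 4.14], [0.04, 2.09], [-2.66, 2.66]. Speed limits (rad/s): [2.57, 2.57, 3.14, 3.14, 3.14, 3.14, 3.14].

### API

Orientations are given as a unit quaternion [x, y, z, w].
In Python, from plant import * gives the robot as it stands. The module is installed in compiled form; this text tells all that it offers.
- The arm moves only by the tool send_rows, never from a script. Its argument "motion" is a list of rows, each an object of numbers: "x", "y", "z": the shift along the tool's x, y, z in cm; "rx", "ry", "rz": the turn, a rotation vector about the tool's x, y, z in rad; "jaw": the finger opening in cm, from 0 to 8.81. In form: [{"x": .., "y": .., "z": .., "rx": .., "ry": .., "rz": .., "jaw": ..}, ...]. A call has exactly 5 rows; each row shifts and turns the commanded pose from where the row before left it, along the tool's axes as they then stand; what a row does not reach is not made up. A row lasts 1/10 s, in which the tool goes at most 50 mm and 8.59 degrees, less where a joint would pass 70% of its speed; a pose out of reach is approached as far as the arm can. A call is refused whole if a number of a shift passes 5 or a number of a turn 0.15, either way. A call with a gripper value outside its range is refused whole. The fingers move at their own pace and stop on an object; "grip_force" is the grip in N (left out, the last holds). Time passes only in rows, so rows that do not move let the fingers close, or fill a call up. It gives the time, the measured TCP pose, the force, the opening and the grip force at its end, in the units of the state.
- get_state(): the state, without advancing time (a new reading comes with each control period).
- snapshot(name): name is "scene" or "top" or "wrist"; returns a dict with "img" (480x640x3 uint8, red, green, blue), "vertical_fov" (degrees; the focal length in pixels is half the picture's height over the tangent of half this angle, whatever the lens; pixels are square), "cx", "cy" (the principal point, pixels), "extrinsics" (4x4, takes a point from camera to world coordinates). Camera axes: x right, y up, looking along -z (the intrinsics and any distortion apply to the point x, -y, -z); pixel columns grow to the right and rows downward; lengths in m; the calibration is good to about 2 mm. The wrist camera is an equidistant fisheye: a pixel r from the principal point sees the ray r / f radians off the axis. A picture is of the moment at which its call begins. There is no depth.
- finish_job(): hands the job in; it is judged then, once.
The state is a dict: "clock": time; "q": joint angles; "qd": joint speeds; "joint_torque": joint torques, N m; "tool_pos": TCP position; "eef_rot": TCP orientation; "contact_force": force on the tool from outside, world axes, zero at the start; "moment": the same for the moment, N m; "opening": opening from 0.0 (shut) to 1.0 (fully open); "finger_force": force on a finger pad.
Only numpy, scipy, OpenCV 4.12 (cv2) and the standard library are available. Lean on these libraries where they do the work, as an engineer would, in place of code of your own. Each camera call takes 0.05 s, during which the arm holds its last target. There are 200 camera calls.

### The job

Level the small gel-casting table: turn its two slanted black foot-screw knobs, one after the other, until the bubble lies wholly inside the small ring at the middle of the round vial. Do not press on the table's top, leave the loose things around it where they are, and let go of the knobs when done.

Things in the scene. Friction and masses are not known exactly. Their poses are not given: they have to be found in the camera images.
- level_table: Levelling table: grey base 250 x 250 x 20 mm, fixed. Origin: centre of its underside; x to its back (away from the knobs), y to its left, z up. Its aluminium top, 200 (x) x 240 (y) x 8 mm, upper face about 74 mm high, rests on a ball post under the vial (x +45, y 0) and on two screw jacks at the front (x -40, y +90 and -90 mm).
- knob_left_grip (a point): Centre of the left knob: round, black, knurled, 33 mm across, 32 mm long, on a post 24 mm across, at (-125, +90, 79) mm in the base's frame; the point lies on its axis, 20 mm above its lower end, 13 mm below its top face. The point's axes are the table's and do not turn with the knob; the knob's axis points outward along (-0.5, 0, 0.866) in them: 30 degrees from vertical, to the front.
- knob_right_grip (a point): The same for the right knob, at (-125, -90, 79) mm. Both: clockwise, seen looking at the top face, raises the corner behind the knob and the bubble moves to the raised side. They can be gripped at any angle, stay where left (friction 0.05 N m), start 0.6 to 1.4 rad off level (either way) and have stops 1.6 rad either side of level.
- corner_left (a point): Point on the top's upper face over the left screw jack. Turning the left knob clockwise raises this point and moves the bubble about 9 mm per radian along (-0.73, +0.69) in the table's x, y axes; anticlockwise the opposite way.
- corner_right (a point): Point on the top's upper face over the right screw jack. Turning the right knob clockwise raises this point and moves the bubble about 9 mm per radian along (-0.73, -0.69) in the table's x, y axes; anticlockwise the opposite way. The right knob tips with the table by up to 4 mm and 4 degrees when the left knob is turned.
- vial_center (a point): Centre of the round bubble vial (a pale disc 68 mm in diameter in a dark bezel of 76 mm, set near the middle of the top), at bubble height. A dark ring, 24 mm inside diameter, is drawn round this point.
- bubble_center (a point): Centre of the bubble, a white disc with a thin dark edge, 16 mm in diameter, that floats in the vial. It is wholly inside the ring when its centre is within 4 mm of the vial's centre. It takes about a second to come to rest after a turn, or at the start.
- table_top: The aluminium top with the vial; its origin lies at the ball post under the vial, 10 mm below the upper face. It tips by less than 7 degrees as the knobs turn. Not to be pressed on or pushed.
- bottle: Bystander: glass media bottle with an orange screw cap, 74 mm in diameter, 168 mm high, left of the table. Origin at the centre of its underside.
- petri: Bystander: petri dish with lid, 60 mm in diameter, 15 mm high, left of the table. Origin at the centre of its underside.
- marker: Bystander: marker pen lying on the worktop in front of the table, 135 mm long, 18 mm thick. Origin at the centre of its underside.

How it is judged:
By the outcome, as a careful person would: the job done as asked, in the order asked, and still so for the second after the job is handed in, with the robot touching nothing.
It also fails if it takes over 58 s, if anything falls off the work surface, if the arm or the gripper's body presses on something with over 40 N, if the wrist force passes 120 N, or if a joint passes its speed limit or range.

## Working session

There is one attempt and no reset: what is moved stays moved. The work goes in short steps, Python scripts to look and compute and a tool call to move; the robot and the scene stay as the last step left them, time stands still between calls to the robot, and variables do not carry over. Pictures are saved under pics/ and viewed, at most 10 in all, crops included, and the job is handed in when it is done.

Besides the shell and the picture viewer there is one more tool, called after "Emit:" by a JSON object that holds its "fn" and its "kwargs". send_rows: Moves the arm, as the interface text tells. Its arguments: {"type":"object","properties":{"motion":{"type":"array"},"grip_force":{"type":"number"}},"required":["motion"]}

```bash
mkdir -p pics; python3 - <<'E'
from plant import *
import cv2, numpy as np
s=get_state(); print({k:np.round(v,4).tolist() for k,v in s.items()})
for n in ("scene","top"):
    d=snapshot(n); cv2.imwrite(f"pics/{n}0.png",d["img"][:,:,::-1]); print(n,d["vertical_fov"],d["cx"],d["cy"],np.round(d["extrinsics"],4).tolist())
E
```

```text
{'clock': 0.0, 'q': [-1.1992, 0.69, -0.1945, 1.5664, 0.1573, 0.9025, -0.2151], 'qd': [-0.0023, -0.0007, 0.0004, 0.0008, -0.0009, -0.0004, 0.0011], 'joint_torque': [-0.0, -52.7556, -1.2664, -15.3424, -0.0525, 0.0065, 0.0002], 'tool_pos': [0.207, 0.5891, 0.2489], 'eef_rot': [0.1681, 0.9858, -0.0009, -0.0001], 'contact_force': [-0.2327, -0.7455, -0.0074], 'moment': [-0.031, -0.0163, 0.0289], 'finger_force': 0.0, 'opening': 1.0049}
scene 44.02348224229687 319.95734439630866 241.5357364231775 [[-0.9096, -0.3663, 0.1963, 0.8433], [0.4155, -0.8097, 0.4143, 0.7016], [0.0072, 0.4584, 0.8887, 1.2279], [0.0, 0.0, 0.0, 1.0]]
top 45.47963096085601 328.0955665188062 244.27143071843386 [[0.1074, 0.974, -0.1996, 0.3769], [-0.9942, 0.1046, -0.0247, 0.1573], [-0.0031, 0.2011, 0.9796, 1.0693], [0.0, 0.0, 0.0, 1.0]]
```

View pics/top0.png

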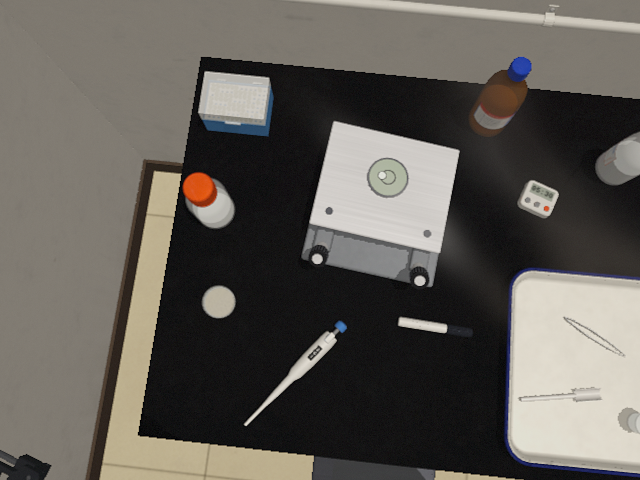

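View pics/scene0.png

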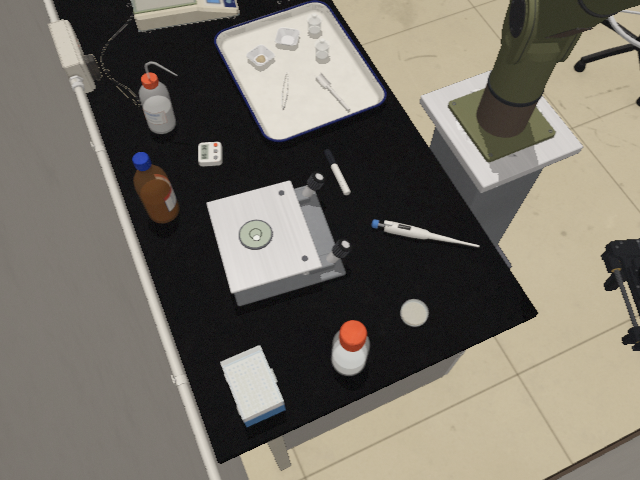

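The top view shows the table's jack dots at (329,211) and (427,234), the vial at (388,178), the bubble at about (382,175), and the knob tops at (318,258) left and (420,280) right. In the scene view the dots are at (305,258) and (281,193), the vial is at (255,235), and the knobs are at about (345,245) left and (318,181) right. Next I fit the table pose.

```bash
cat > h.py <<'E'
from plant import *
import cv2, numpy as np
from scipy.optimize import least_squares
from scipy.spatial.transform import Rotation as R
def proj(d,P):
    E=np.array(d["extrinsics"]); p=(np.atleast_2d(P)-E[:3,3])@E[:3,:3]
    f=240/np.tan(np.radians(d["vertical_fov"])/2)
    return np.c_[d["cx"]+f*p[:,0]/-p[:,2], d["cy"]+f*p[:,1]/p[:,2]]
def toworld(t,P):
    c,s=np.cos(t[2]),np.sin(t[2]); P=np.atleast_2d(P)
    return np.c_[t[0]+c*P[:,0]-s*P[:,1], t[1]+s*P[:,0]+c*P[:,1], P[:,2]]
def rectify(d,t,x,y,z,half,ppm):   # patch in the table's frame: up = +x, left = +y
    w=np.array([[x+half,y+half,z],[x+half,y-half,z],[x-half,y-half,z],[x-half,y+half,z]])
    n=int(2*half*ppm); dst=np.float32([[0,0],[n,0],[n,n],[0,n]])
    H=cv2.getPerspectiveTransform(np.float32(proj(d,toworld(t,w))),dst)
    return cv2.warpPerspective(d["img"][:,:,::-1].copy(),H,(n,n),flags=cv2.INTER_CUBIC)
E
python3 - <<'E'
from h import *
M=np.array([[-.04,.09,.074],[-.04,-.09,.074],[.045,0,.074],[-.1315,.09,.0903],[-.1315,-.09,.0903]])
px={"top":[[329,211],[427,234],[388,178],[318,258],[420,280]],"scene":[[305,258],[281,193],[255,235],[346,244],[319,180]]}
D={n:snapshot(n) for n in px}
f=lambda t,ns=("top","scene"):np.concatenate([(proj(D[n],toworld(t,M))-px[n]).ravel() for n in ns])
for ns in (("top",),("scene",),("top","scene")):
    r=least_squares(f,[.5,.0,-.2],args=(ns,)); print(ns,np.round(r.x,4)); print(np.round(r.fun.reshape(-1,2),1).tolist())
t=r.x; np.save("t.npy",t); print(np.round(toworld(t,M),4), np.round(toworld(t,[[-.125,.09,.079],[-.125,-.09,.079]]),4))
v=[cv2.resize(rectify(D[n],t,.045,0,.074,.045,4000),(360,360)) for n in px]
k=[rectify(D[n],t,-.1315,y,.0903,.035,2571) for n in px for y in (.09,-.09)]
cv2.imwrite("pics/v1.png",np.vstack([np.hstack(v),np.hstack(k)[:, :720]]))
E
```

```text
('top',) [ 0.6697  0.0927 -0.1165]
[[0.3, 0.1], [0.8, -1.3], [-0.1, -0.5], [-0.4, 0.4], [-0.6, 1.2]]
('scene',) [ 0.6662  0.0967 -0.1077]
[[-0.0, 1.8], [-0.0, -0.8], [0.6, 0.5], [-0.6, 0.5], [0.0, -2.2]]
('top', 'scene') [ 0.6683  0.0942 -0.1129]
[[-0.6, 1.0], [0.1, -0.7], [-1.0, 0.2], [-1.1, 1.4], [-1.2, 1.8], [-1.5, 1.3], [-1.0, -1.3], [-0.7, -0.1], [-2.1, 0.3], [-0.9, -2.6]]
[[0.6387 0.1881 0.074 ]
 [0.6184 0.0093 0.074 ]
 [0.713  0.0891 0.074 ]
 [0.5477 0.1984 0.0903]
 [0.5275 0.0196 0.0903]] [[0.5542 0.1977 0.079 ]
 [0.5339 0.0188 0.079 ]]Traceback (most recent call last):
  File "<stdin>", line 11, in <module>
    return _nx.concatenate(arrs, 0, dtype=dtype, casting=casting)
           ~~~~~~~~~~~~~~~^^^^^^^^^^^^^^^^^^^^^^^^^^^^^^^^^^^^^^^
ValueError: all the input array dimensions except for the concatenation axis must match exactly, but along dimension 1, the array at index 0 has size 720 and the array at index 1 has size 716
```

```bash
python3 - <<'E'
from h import *
t=np.load("t.npy"); D=[snapshot(n) for n in ("top","scene")]
v=[rectify(d,t,.045,0,.074,.045,4000) for d in D]
k=[cv2.resize(rectify(d,t,-.1315,y,.0903,.035,2571),(180,180)) for d in D for y in (.09,-.09)]
cv2.imwrite("pics/v1.png",np.vstack([np.hstack(v),np.hstack(k)]))
E
```

```text
(no output)
```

View pics/v1.png

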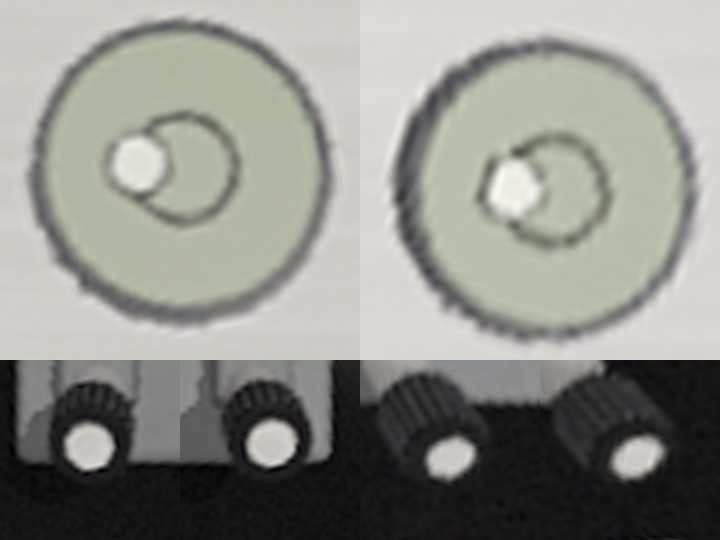

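The vial close-up (4 px/mm) shows the ring at (184,168) and the bubble at (138,163), which is about 11 mm to the table's left and may still be settling. I'll triangulate the knob faces and plan the approach.

```bash
cat >> h.py <<'E'
def ray(d,u,v):
    E=np.array(d["extrinsics"]); f=240/np.tan(np.radians(d["vertical_fov"])/2)
    r=E[:3,:3]@np.array([(u-d["cx"])/f,-(v-d["cy"])/f,-1]); return E[:3,3],r/np.linalg.norm(r)
def tri(obs):
    A=0;b=0
    for o,r in obs:
        P=np.eye(3)-np.outer(r,r); A=A+P; b=b+P@o
    x=np.linalg.solve(A,b); return x,[round(1e3*np.linalg.norm((np.eye(3)-np.outer(r,r))@(x-o)),1) for o,r in obs]
def blob(d,u,v,h=9,th=150):   # centroid of the bright blob nearest (u,v)
    g=d["img"][int(v)-h:int(v)+h+1,int(u)-h:int(u)+h+1].min(2)
    n,l,s,c=cv2.connectedComponentsWithStats((g>th).astype(np.uint8))
    i=1+np.argmin([np.hypot(*(c[k]-h))-.2*s[k,4] for k in range(1,n)]); return int(u)-h+c[i][0],int(v)-h+c[i][1],s[i,4]
def tool_goal(t,P,back=0.,turn=0.):   # tool along the knob's axis, grasp point at P (or back of it), turned about tool z
    c,s=np.cos(t[2]),np.sin(t[2]); T=np.array([[c,-s,0],[s,c,0],[0,0,1]])
    z=np.array([.5,0,-.866]); y=np.array([0,1,0]); Rm=T@np.c_[np.cross(y,z),y,z]
    Rm=Rm@R.from_rotvec([0,0,turn]).as_matrix()
    return np.array(P)+Rm[:,2]*(.008-back), Rm
def delta(p,Rm,p1,R1):   # shift in cm and turn in the present tool's axes
    return np.round(100*Rm.T@(p1-p),2).tolist(), np.round(R.from_matrix(Rm.T@R1).as_rotvec(),3).tolist()
def now():
    s=get_state(); return np.array(s["tool_pos"]),R.from_quat(s["eef_rot"]).as_matrix(),s
def plan(P1,R1,n):
    p,Rm,_=now(); w=R.from_matrix(Rm.T@R1).as_rotvec()/n; dp=(P1-p)/n
    for i in range(n):
        print(np.round(100*(Rm@R.from_rotvec(w*i).as_matrix()).T@dp,1).tolist(),np.round(w,3).tolist())
E
python3 - <<'E'
from h import *
t=np.load("t.npy"); d1,d2=snapshot("top"),snapshot("scene")
print("clock",get_state()["clock"])
ax=toworld([0,0,t[2]],[-.5,0,.866])[0]; G=[]
for n,a,b in (("L",(318,258),(346,244)),("R",(420,280),(319,180))):
    A,B=blob(d1,*a),blob(d2,*b); x,e=tri([ray(d1,*A[:2]),ray(d2,*B[:2])])
    c,s=np.cos(t[2]),np.sin(t[2]); q=x[:2]-t[:2]
    print(n,A,B,np.round(x,4),e,"table frame",np.round([c*q[0]+s*q[1],-s*q[0]+c*q[1]],4)); G.append(x-.013*ax)
D=(G[0]-G[1]); print("yaw from knobs",np.arctan2(-D[0],D[1]),"dist",np.linalg.norm(D)); print(np.round(G,4))
np.save("G.npy",G)
p1,R1=tool_goal(t,G[0],.07,.45); print(np.round(p1,3)); plan(p1,R1,20)
E
```

```text
clock 0.4
L (np.float64(316.7875), np.float64(258.5375), np.int32(80)) (np.float64(345.1388888888889), np.float64(243.83333333333334), np.int32(36)) [0.5472 0.1996 0.0949] [np.float64(1.5), np.float64(1.5)] table frame [-0.1322  0.0911]
R (np.float64(419.5), np.float64(280.5), np.int32(84)) (np.float64(318.84375), np.float64(176.28125), np.int32(32)) [0.5276 0.0207 0.0977] [np.float64(1.5), np.float64(1.5)] table frame [-0.1315 -0.0889]
yaw from knobs -0.109068053243346 dist 0.17995532137573744
[[0.5537 0.1988 0.0837]
 [0.5341 0.02   0.0864]]
[0.523 0.202 0.137]
[-2.1, -1.3, 0.6] [-0.009, -0.025, 0.011]
[-2.1, -1.3, 0.6] [-0.009, -0.025, 0.011]
[-2.1, -1.3, 0.6] [-0.009, -0.025, 0.011]
[-2.1, -1.2, 0.7] [-0.009, -0.025, 0.011]
[-2.1, -1.2, 0.7] [-0.009, -0.025, 0.011]
[-2.1, -1.2, 0.8] [-0.009, -0.025, 0.011]
[-2.1, -1.2, 0.8] [-0.009, -0.025, 0.011]
[-2.1, -1.2, 0.9] [-0.009, -0.025, 0.011]
[-2.1, -1.2, 0.9] [-0.009, -0.025, 0.011]
[-2.1, -1.2, 0.9] [-0.009, -0.025, 0.011]
[-2.1, -1.1, 1.0] [-0.009, -0.025, 0.011]
[-2.1, -1.1, 1.0] [-0.009, -0.025, 0.011]
[-2.0, -1.1, 1.1] [-0.009, -0.025, 0.011]
[-2.0, -1.1, 1.1] [-0.009, -0.025, 0.011]
[-2.0, -1.1, 1.1] [-0.009, -0.025, 0.011]
[-2.0, -1.1, 1.2] [-0.009, -0.025, 0.011]
[-2.0, -1.1, 1.2] [-0.009, -0.025, 0.011]
[-2.0, -1.1, 1.3] [-0.009, -0.025, 0.011]
[-1.9, -1.0, 1.3] [-0.009, -0.025, 0.011]
[-1.9, -1.0, 1.3] [-0.009, -0.025, 0.011]
```

Emit:
{"fn": "send_rows", "kwargs": {"motion": [{"x": -2.1,"y": -1.3,"z": 0.6,"rx": -0.009,"ry": -0.025,"rz": 0.011,"jaw": 5},{"x": -2.1,"y": -1.3,"z": 0.6,"rx": -0.009,"ry": -0.025,"rz": 0.011,"jaw": 5},{"x": -2.1,"y": -1.3,"z": 0.6,"rx": -0.009,"ry": -0.025,"rz": 0.011,"jaw": 5},{"x": -2.1,"y": -1.2,"z": 0.7,"rx": -0.009,"ry": -0.025,"rz": 0.011,"jaw": 5},{"x": -2.1,"y": -1.2,"z": 0.7,"rx": -0.009,"ry": -0.025,"rz": 0.011,"jaw": 5}], "grip_force": 15}}

```text
clock: 0.9
tool_pos: [0.2854, 0.4931, 0.2218]
eef_rot: [0.195, 0.979, 0.012, 0.066]
contact_force: [0.8, -0.3, -0.2]
opening: 0.58
finger_force: 0.0
```

Emit:
{"fn": "send_rows", "kwargs": {"motion": [{"x": -2.1,"y": -1.2,"z": 0.8,"rx": -0.009,"ry": -0.025,"rz": 0.011,"jaw": 5},{"x": -2.1,"y": -1.2,"z": 0.8,"rx": -0.009,"ry": -0.025,"rz": 0.011,"jaw": 5},{"x": -2.1,"y": -1.2,"z": 0.9,"rx": -0.009,"ry": -0.025,"rz": 0.011,"jaw": 5},{"x": -2.1,"y": -1.2,"z": 0.9,"rx": -0.009,"ry": -0.025,"rz": 0.011,"jaw": 5},{"x": -2.1,"y": -1.2,"z": 0.9,"rx": -0.009,"ry": -0.025,"rz": 0.011,"jaw": 5}]}}

```text
clock: 1.4
tool_pos: [0.364, 0.3958, 0.1935]
eef_rot: [0.221, 0.966, 0.024, 0.131]
contact_force: [0.3, 1.3, -0.7]
opening: 0.572
finger_force: 0.0
```

Emit:
{"fn": "send_rows", "kwargs": {"motion": [{"x": -2.1,"y": -1.1,"z": 1.0,"rx": -0.009,"ry": -0.025,"rz": 0.011,"jaw": 5},{"x": -2.1,"y": -1.1,"z": 1.0,"rx": -0.009,"ry": -0.025,"rz": 0.011,"jaw": 5},{"x": -2.0,"y": -1.1,"z": 1.1,"rx": -0.009,"ry": -0.025,"rz": 0.011,"jaw": 5},{"x": -2.0,"y": -1.1,"z": 1.1,"rx": -0.009,"ry": -0.025,"rz": 0.011,"jaw": 5},{"x": 0,"y": 0,"z": 0,"rx": 0,"ry": 0,"rz": 0,"jaw": 5}]}}

```text
clock: 1.9
tool_pos: [0.4277, 0.3164, 0.1703]
eef_rot: [0.242, 0.953, 0.03, 0.183]
contact_force: [0.1, 0.3, -0.6]
opening: 0.569
finger_force: 0.0
```

```bash
python3 - <<'E'
from h import *
t=np.load("t.npy"); G=np.load("G.npy"); p,Rm,s=now(); print(s["clock"],np.round(p,3),np.round(s["q"],2),s["opening"])
p1,R1=tool_goal(t,G[0],.06,.45); plan(p1,R1,8)
d=snapshot("top"); cv2.imwrite("pics/v2.png",np.hstack([rectify(d,t,.045,0,.074,.045,4000)]))
E
```

```text
1.9 [0.428 0.316 0.17 ] [-1.15  0.7   0.4   2.19  0.6   0.09 -0.39] 0.5692406750188692
[-1.5, -0.8, 1.0] [-0.007, -0.018, 0.008]
[-1.5, -0.8, 1.0] [-0.007, -0.018, 0.008]
[-1.5, -0.8, 1.0] [-0.007, -0.018, 0.008]
[-1.5, -0.8, 1.0] [-0.007, -0.018, 0.008]
[-1.5, -0.8, 1.1] [-0.007, -0.018, 0.008]
[-1.5, -0.8, 1.1] [-0.007, -0.018, 0.008]
[-1.4, -0.7, 1.1] [-0.007, -0.018, 0.008]
[-1.4, -0.7, 1.1] [-0.007, -0.018, 0.008]
```

View pics/v2.png

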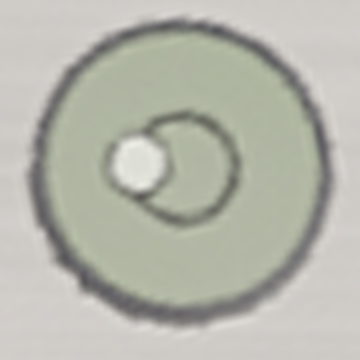

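The bubble rests at (138,163) and the ring centre is at (184,168), an offset of about +11.5 mm in y and +1 mm in x. The plan is left about −0.83 rad (anticlockwise) and right about +1.0 rad (clockwise). Now I'll go to the pre-grasp pose.

Emit:
{"fn": "send_rows", "kwargs": {"motion": [{"x": -1.5,"y": -0.8,"z": 1.0,"rx": -0.007,"ry": -0.018,"rz": 0.008,"jaw": 5},{"x": -1.5,"y": -0.8,"z": 1.0,"rx": -0.007,"ry": -0.018,"rz": 0.008,"jaw": 5},{"x": -1.5,"y": -0.8,"z": 1.0,"rx": -0.007,"ry": -0.018,"rz": 0.008,"jaw": 5},{"x": -1.5,"y": -0.8,"z": 1.0,"rx": -0.007,"ry": -0.018,"rz": 0.008,"jaw": 5},{"x": -1.5,"y": -0.8,"z": 1.1,"rx": -0.007,"ry": -0.018,"rz": 0.008,"jaw": 5}]}}

```text
clock: 2.45
tool_pos: [0.4592, 0.2745, 0.1549]
eef_rot: [0.251, 0.946, 0.024, 0.203]
contact_force: [0.3, 0.2, -0.6]
opening: 0.571
finger_force: 0.0
```

Emit:
{"fn": "send_rows", "kwargs": {"motion": [{"x": -1.5,"y": -0.8,"z": 1.1,"rx": -0.007,"ry": -0.018,"rz": 0.008,"jaw": 5},{"x": -1.4,"y": -0.7,"z": 1.1,"rx": -0.007,"ry": -0.018,"rz": 0.008,"jaw": 5},{"x": -1.4,"y": -0.7,"z": 1.1,"rx": -0.007,"ry": -0.018,"rz": 0.008,"jaw": 5},{"x": 0,"y": 0,"z": 0,"rx": 0,"ry": 0,"rz": 0,"jaw": 5},{"x": 0,"y": 0,"z": 0,"rx": 0,"ry": 0,"rz": 0,"jaw": 5}]}}

```text
clock: 2.95
tool_pos: [0.4956, 0.2307, 0.138]
eef_rot: [0.262, 0.937, 0.028, 0.23]
contact_force: [-1.0, 0.2, 1.2]
opening: 0.572
finger_force: 0.0
```

```bash
python3 - <<'E'
from h import *
t=np.load("t.npy"); G=np.load("G.npy"); p,Rm,s=now(); print(s["clock"],np.round(p,3),np.round(s["q"],2),s["opening"])
p1,R1=tool_goal(t,G[0],.06,.45); print(delta(p,Rm,p1,R1))
d=snapshot("wrist"); E=np.array(d["extrinsics"]); f=240/np.tan(np.radians(d["vertical_fov"])/2)
def fish(P):
    q=E[:3,:3].T@(P-E[:3,3]); th=np.arctan2(np.hypot(q[0],q[1]),-q[2]); ph=np.arctan2(-q[1],q[0]); return d["cx"]+f*th*np.cos(ph),d["cy"]+f*th*np.sin(ph)
ax=toworld([0,0,t[2]],[-.5,0,.866])[0]
im=d["img"][:,:,::-1].copy(); c=fish(G[0]+.013*ax); print(c,f,d["cx"],d["cy"],np.round(E,3).tolist())
cv2.drawMarker(im,tuple(int(round(v)) for v in c),(0,0,255),cv2.MARKER_CROSS,10,1)
cv2.imwrite("pics/w1.png",im)
E
```

```text
2.95 [0.496 0.231 0.138] [-0.73  0.75  0.01  2.25  2.01  0.38 -1.68] 0.571652129917683
([-3.51, -1.12, 2.46], [-0.04, -0.043, 0.023])
(np.float64(298.0031512325597), np.float64(316.3960693800804)) 371.64829954431775 313.7056480684473 237.46711674446638 [[0.478, -0.58, -0.66, 0.375], [0.861, 0.457, 0.222, 0.28], [0.173, -0.674, 0.718, 0.225], [0.0, 0.0, 0.0, 1.0]]
```

View pics/w1.png

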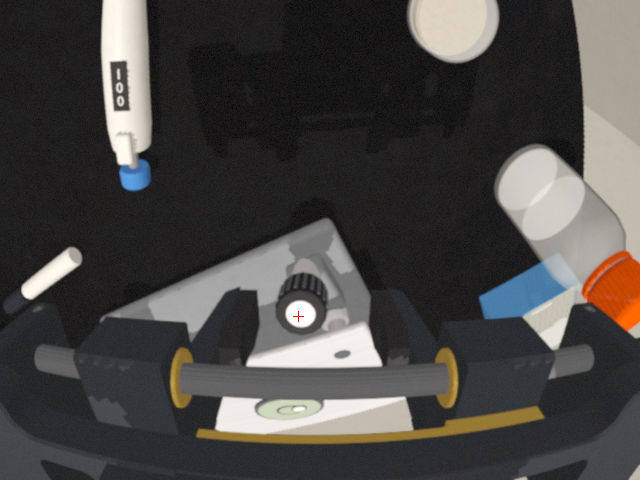

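The wrist view shows the left knob's white face at about (301,313). My prediction was (298,316), about 1–2 mm off, which is good enough. Now I close the remaining offset.

Emit:
{"fn": "send_rows", "kwargs": {"motion": [{"x": -0.7,"y": -0.2,"z": 0.5,"rx": -0.01,"ry": -0.01,"rz": 0.005,"jaw": 5},{"x": -0.7,"y": -0.2,"z": 0.5,"rx": -0.01,"ry": -0.01,"rz": 0.006,"jaw": 5},{"x": -0.7,"y": -0.2,"z": 0.5,"rx": -0.01,"ry": -0.01,"rz": 0.006,"jaw": 5},{"x": -0.7,"y": -0.3,"z": 0.5,"rx": -0.01,"ry": -0.013,"rz": 0.006,"jaw": 5},{"x": -0.7,"y": -0.2,"z": 0.5,"rx": 0,"ry": 0,"rz": 0,"jaw": 5}]}}

```text
clock: 3.5
tool_pos: [0.5276, 0.2018, 0.1288]
eef_rot: [0.267, 0.928, 0.043, 0.255]
contact_force: [0.1, 1.9, 0.4]
opening: 0.567
finger_force: 0.0
```

```bash
cat >> h.py <<'E'
def fishray(d,u,v):
    E=np.array(d["extrinsics"]); f=240/np.tan(np.radians(d["vertical_fov"])/2)
    a,b=u-d["cx"],v-d["cy"]; r=np.hypot(a,b); th=r/f
    return E[:3,3],E[:3,:3]@np.array([np.sin(th)*a/r,-np.sin(th)*b/r,-np.cos(th)])
def fish(d,P):
    E=np.array(d["extrinsics"]); f=240/np.tan(np.radians(d["vertical_fov"])/2)
    q=E[:3,:3].T@(P-E[:3,3]); th=np.arctan2(np.hypot(q[0],q[1]),-q[2]); ph=np.arctan2(-q[1],q[0])
    return d["cx"]+f*th*np.cos(ph),d["cy"]+f*th*np.sin(ph)
E
python3 - <<'E'
from h import *
t=np.load("t.npy"); G=np.load("G.npy"); p,Rm,s=now(); print(s["clock"],np.round(s["q"],2))
ax=toworld([0,0,t[2]],[-.5,0,.866])[0]; F=G[0]+.013*ax
d=snapshot("wrist"); c=fish(d,F); b=blob(d,*c,h=20,th=190); print(c,b)
o,r=fishray(d,*b[:2]); q=o+r*((F-o)@r); print("ray correction mm",np.round(1e3*(q-F),1),"in tool",np.round(1e3*Rm.T@(q-F),1))
g=G[0]+.7*(q-F); G[0]=g; np.save("G.npy",G); print(np.round(g,4))
print(delta(p,Rm,*tool_goal(t,g,.06,.45)),delta(p,Rm,*tool_goal(t,g,.0,.45)))
E
```

```text
3.5 [-0.59  0.78 -0.09  2.27  2.19  0.51 -1.79]
(np.float64(313.6848075527216), np.float64(278.9168037518691)) (np.float64(315.01160092807424), np.float64(276.99187935034803), np.int32(862))
ray correction mm [-0.1  1.  -0.6] in tool [0.9 0.7 0.4]
[0.5536 0.1995 0.0832]
([0.05, 0.05, 0.05], [-0.0, -0.0, 0.003]) ([0.05, 0.05, 6.05], [-0.0, -0.0, 0.003])
```

Emit:
{"fn": "send_rows", "kwargs": {"motion": [{"x": 0,"y": 0,"z": 1.2,"rx": 0,"ry": 0,"rz": 0,"jaw": 5},{"x": 0.05,"y": 0.05,"z": 1.2,"rx": 0,"ry": 0,"rz": 0,"jaw": 5},{"x": 0,"y": 0,"z": 1.1,"rx": 0,"ry": 0,"rz": 0,"jaw": 5},{"x": 0,"y": 0,"z": 1.0,"rx": 0,"ry": 0,"rz": 0,"jaw": 5},{"x": 0,"y": 0,"z": 1.0,"rx": 0,"ry": 0,"rz": 0,"jaw": 5}]}}

```text
clock: 4.05
tool_pos: [0.5557, 0.1977, 0.0799]
eef_rot: [0.268, 0.928, 0.042, 0.255]
contact_force: [0.1, -0.6, 0.1]
opening: 0.572
finger_force: 0.0
```

Emit:
{"fn": "send_rows", "kwargs": {"motion": [{"x": 0,"y": 0,"z": 0,"rx": 0,"ry": 0,"rz": 0,"jaw": 4},{"x": 0,"y": 0,"z": 0,"rx": 0,"ry": 0,"rz": 0,"jaw": 3},{"x": 0,"y": 0,"z": 0,"rx": 0,"ry": 0,"rz": 0,"jaw": 2},{"x": 0,"y": 0,"z": 0,"rx": 0,"ry": 0,"rz": 0,"jaw": 2},{"x": 0,"y": 0,"z": 0,"rx": 0,"ry": 0,"rz": 0,"jaw": 2}], "grip_force": 15}}

```text
clock: 4.55
tool_pos: [0.5561, 0.1991, 0.0813]
eef_rot: [0.268, 0.928, 0.044, 0.256]
contact_force: [4.6, 1.5, -6.4]
opening: 0.371
finger_force: 15.0
```

Gripped at a 33 mm opening. Turning the left knob anticlockwise.

Emit:
{"fn": "send_rows", "kwargs": {"motion": [{"x": 0,"y": 0,"z": 0,"rx": 0,"ry": 0,"rz": -0.08,"jaw": 2},{"x": 0,"y": 0,"z": 0,"rx": 0,"ry": 0,"rz": -0.08,"jaw": 2},{"x": 0,"y": 0,"z": 0,"rx": 0,"ry": 0,"rz": -0.08,"jaw": 2},{"x": 0,"y": 0,"z": 0,"rx": 0,"ry": 0,"rz": -0.08,"jaw": 2},{"x": 0,"y": 0,"z": 0,"rx": 0,"ry": 0,"rz": -0.08,"jaw": 2}]}}

```text
clock: 5.05
tool_pos: [0.5564, 0.1998, 0.0814]
eef_rot: [0.076, 0.963, -0.008, 0.26]
contact_force: [4.3, 4.4, -7.8]
opening: 0.371
finger_force: 15.0
```

```bash
python3 - <<'E'
from h import *
t=np.load("t.npy"); G=np.load("G.npy"); p,Rm,s=now(); print(s["clock"],np.round(s["q"],2),s["contact_force"],s["moment"])
print(delta(p,Rm,*tool_goal(t,G[0],.0055,.45)))
E
```

```text
5.05 [-0.59  0.9  -0.01  2.21  2.38  0.5  -1.56] [ 4.27633081  4.37609895 -7.79102786] [0.71498675 0.28858335 0.33037133]
([0.14, -0.07, -0.05], [0.002, 0.002, 0.404])
```

Emit:
{"fn": "send_rows", "kwargs": {"motion": [{"x": 0,"y": 0,"z": 0,"rx": 0,"ry": 0,"rz": -0.09,"jaw": 2},{"x": 0,"y": 0,"z": 0,"rx": 0,"ry": 0,"rz": -0.09,"jaw": 2},{"x": 0,"y": 0,"z": 0,"rx": 0,"ry": 0,"rz": -0.09,"jaw": 2},{"x": 0,"y": 0,"z": 0,"rx": 0,"ry": 0,"rz": -0.09,"jaw": 2},{"x": 0,"y": 0,"z": 0,"rx": 0,"ry": 0,"rz": -0.07,"jaw": 2}]}}

```text
clock: 5.55
tool_pos: [0.5564, 0.2006, 0.0813]
eef_rot: [-0.131, 0.957, -0.063, 0.252]
contact_force: [4.4, 5.1, -7.4]
opening: 0.365
finger_force: 15.0
```

Emit:
{"fn": "send_rows", "kwargs": {"motion": [{"x": 0,"y": 0,"z": 0,"rx": 0,"ry": 0,"rz": 0,"jaw": 2},{"x": 0,"y": 0,"z": 0,"rx": 0,"ry": 0,"rz": 0,"jaw": 2},{"x": 0,"y": 0,"z": 0,"rx": 0,"ry": 0,"rz": 0,"jaw": 2},{"x": 0,"y": 0,"z": 0,"rx": 0,"ry": 0,"rz": 0,"jaw": 2},{"x": 0,"y": 0,"z": 0,"rx": 0,"ry": 0,"rz": 0,"jaw": 2}]}}

```text
clock: 6.05
tool_pos: [0.5563, 0.2006, 0.0813]
eef_rot: [-0.13, 0.957, -0.062, 0.252]
contact_force: [5.1, 4.1, -7.0]
opening: 0.37
finger_force: 15.0
```

Emit:
{"fn": "send_rows", "kwargs": {"motion": [{"x": 0,"y": 0,"z": 0,"rx": 0,"ry": 0,"rz": 0,"jaw": 2},{"x": 0,"y": 0,"z": 0,"rx": 0,"ry": 0,"rz": 0,"jaw": 2},{"x": 0,"y": 0,"z": 0,"rx": 0,"ry": 0,"rz": 0,"jaw": 2},{"x": 0,"y": 0,"z": 0,"rx": 0,"ry": 0,"rz": 0,"jaw": 2},{"x": 0,"y": 0,"z": 0,"rx": 0,"ry": 0,"rz": 0,"jaw": 2}]}}

```text
clock: 6.55
tool_pos: [0.5564, 0.2006, 0.0814]
eef_rot: [-0.13, 0.957, -0.062, 0.252]
contact_force: [4.2, 4.7, -7.7]
opening: 0.367
finger_force: 15.0
```

```bash
python3 - <<'E'
from h import *
t=np.load("t.npy"); G=np.load("G.npy"); p,Rm,s=now(); print(s["clock"],np.round(s["q"],2))
print(delta(p,Rm,*tool_goal(t,G[0],.0055,.45)))
d=[snapshot(n) for n in ("top","scene")]; cv2.imwrite("pics/v3.png",np.hstack([rectify(x,t,.045,0,.074,.045,4000) for x in d]))
E
```

```text
6.55 [-0.66  0.9   0.11  2.21  2.53  0.45 -1.3 ]
([0.18, -0.07, -0.05], [0.003, 0.002, 0.832])
```

View pics/v3.png

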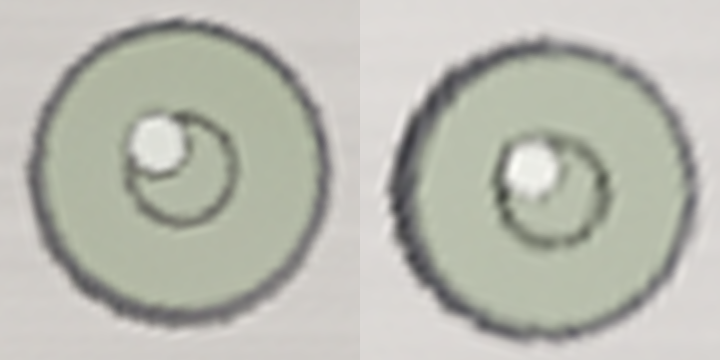

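The bubble is now at (158,145) against the ring at (184,169), a remaining offset of (+6, +6.5) mm. That lies along the right knob's direction and needs about +0.98 rad. Releasing the left knob and backing off.

Emit:
{"fn": "send_rows", "kwargs": {"motion": [{"x": 0,"y": 0,"z": 0,"rx": 0,"ry": 0,"rz": 0,"jaw": 4},{"x": 0,"y": 0,"z": 0,"rx": 0,"ry": 0,"rz": 0,"jaw": 5},{"x": 0,"y": 0,"z": 0,"rx": 0,"ry": 0,"rz": 0,"jaw": 5},{"x": 0,"y": 0,"z": -0.5,"rx": 0,"ry": 0,"rz": 0,"jaw": 5},{"x": 0,"y": 0,"z": -1.5,"rx": 0,"ry": 0,"rz": 0,"jaw": 5}]}}

```text
clock: 7.15
tool_pos: [0.5451, 0.1982, 0.0983]
eef_rot: [-0.128, 0.957, -0.065, 0.25]
contact_force: [0.9, -0.1, -0.2]
opening: 0.563
finger_force: 0.0
```

Emit:
{"fn": "send_rows", "kwargs": {"motion": [{"x": 0,"y": 0,"z": -1.5,"rx": 0,"ry": 0,"rz": 0,"jaw": 5},{"x": 0,"y": 0,"z": -1.5,"rx": 0,"ry": 0,"rz": 0,"jaw": 5},{"x": 0,"y": 0,"z": -1.5,"rx": 0,"ry": 0,"rz": 0,"jaw": 5},{"x": 0,"y": 0,"z": -1,"rx": 0,"ry": 0,"rz": 0,"jaw": 5},{"x": 0,"y": 0,"z": 0,"rx": 0,"ry": 0,"rz": 0,"jaw": 5}]}}

```text
clock: 7.65
tool_pos: [0.5177, 0.2027, 0.1475]
eef_rot: [-0.129, 0.957, -0.064, 0.252]
contact_force: [0.9, -0.5, -0.2]
opening: 0.568
finger_force: 0.0
```

```bash
python3 - <<'E'
from h import *
t=np.load("t.npy"); G=np.load("G.npy"); p,Rm,s=now(); print(s["clock"],np.round(p,3),np.round(s["q"],2))
p1,R1=tool_goal(t,G[1],.07,-.5); plan(p1,R1,9)
E
```

```text
7.65 [0.518 0.203 0.148] [-0.78  0.76  0.19  2.29  2.46  0.36 -1.26]
[0.7, -1.9, 0.1] [-0.0, 0.0, -0.013]
[0.8, -1.9, 0.1] [-0.0, 0.0, -0.013]
[0.8, -1.8, 0.1] [-0.0, 0.0, -0.013]
[0.8, -1.8, 0.1] [-0.0, 0.0, -0.013]
[0.8, -1.8, 0.1] [-0.0, 0.0, -0.013]
[0.8, -1.8, 0.1] [-0.0, 0.0, -0.013]
[0.9, -1.8, 0.1] [-0.0, 0.0, -0.013]
[0.9, -1.8, 0.1] [-0.0, 0.0, -0.013]
[0.9, -1.8, 0.1] [-0.0, 0.0, -0.013]
```

Emit:
{"fn": "send_rows", "kwargs": {"motion": [{"x": 0.7,"y": -1.9,"z": 0.1,"rx": 0,"ry": 0,"rz": -0.013,"jaw": 5},{"x": 0.8,"y": -1.9,"z": 0.1,"rx": 0,"ry": 0,"rz": -0.013,"jaw": 5},{"x": 0.8,"y": -1.8,"z": 0.1,"rx": 0,"ry": 0,"rz": -0.013,"jaw": 5},{"x": 0.8,"y": -1.8,"z": 0.1,"rx": 0,"ry": 0,"rz": -0.013,"jaw": 5},{"x": 0.8,"y": -1.8,"z": 0.1,"rx": 0,"ry": 0,"rz": -0.013,"jaw": 5}]}}

```text
clock: 8.15
tool_pos: [0.5099, 0.1017, 0.1418]
eef_rot: [-0.16, 0.953, -0.072, 0.249]
contact_force: [-0.3, -0.0, -0.2]
opening: 0.567
finger_force: 0.0
```

Emit:
{"fn": "send_rows", "kwargs": {"motion": [{"x": 0.8,"y": -1.8,"z": 0.1,"rx": 0,"ry": 0,"rz": -0.013,"jaw": 5},{"x": 0.9,"y": -1.8,"z": 0.1,"rx": 0,"ry": 0,"rz": -0.013,"jaw": 5},{"x": 0.9,"y": -1.8,"z": 0.1,"rx": 0,"ry": 0,"rz": -0.013,"jaw": 5},{"x": 0.9,"y": -1.8,"z": 0.1,"rx": 0,"ry": 0,"rz": -0.013,"jaw": 5},{"x": 0,"y": 0,"z": 0,"rx": 0,"ry": 0,"rz": 0,"jaw": 5}]}}

```text
clock: 8.65
tool_pos: [0.503, 0.0192, 0.1389]
eef_rot: [-0.182, 0.949, -0.08, 0.246]
contact_force: [-0.4, -0.2, -0.1]
opening: 0.57
finger_force: 0.0
```

```bash
python3 - <<'E'
from h import *
t=np.load("t.npy"); G=np.load("G.npy"); p,Rm,s=now(); print(s["clock"],np.round(p,3),np.round(s["q"],2))
ax=toworld([0,0,t[2]],[-.5,0,.866])[0]; F=G[1]+.013*ax
d=snapshot("wrist"); c=fish(d,F); b=blob(d,*c,h=25,th=190); print(c,b)
d2=snapshot("scene"); c2=proj(d2,F)[0]; b2=blob(d2,*c2); print(c2,b2)
print("old F",np.round(F,4))
x,e=tri([fishray(d,*b[:2]),ray(d2,*b2[:2])]); print("tri wrist+scene",np.round(x,4),e)
o,r=fishray(d,*b[:2]); q=o+r*((F-o)@r); print("ray corr in tool mm",np.round(1e3*Rm.T@(q-F),1), "tri", np.round(1e3*Rm.T@(x-F),1))
im=d["img"][:,:,::-1].copy(); cv2.drawMarker(im,(int(b[0]),int(b[1])),(0,0,255),cv2.MARKER_CROSS,10,1); cv2.imwrite("pics/w2.png",im)
for g in (G[1]+q-F,x-.013*ax): print(delta(p,Rm,*tool_goal(t,g,.06,-.5)))
E
```

```text
8.65 [0.503 0.019 0.139] [-0.27  0.77  0.05  2.51  2.89  0.64 -1.2 ]
(np.float64(323.423599084135), np.float64(277.25092371490473)) (np.float64(324.8230958230958), np.float64(276.58230958230956), np.int32(407))
[318.22626805 176.02394545] (np.float64(318.2105263157895), np.float64(177.0), np.int32(19))
old F [0.5276 0.0207 0.0977]
tri wrist+scene [0.5284 0.0217 0.096 ] [np.float64(0.3), np.float64(0.3)]
ray corr in tool mm [0.3 0.8 0.1] tri [-0.3  1.1  1.7]
([-0.2, 0.44, 0.9], [-0.005, -0.004, -0.007])
([-0.27, 0.47, 1.06], [-0.005, -0.004, -0.007])
```

View pics/w2.png

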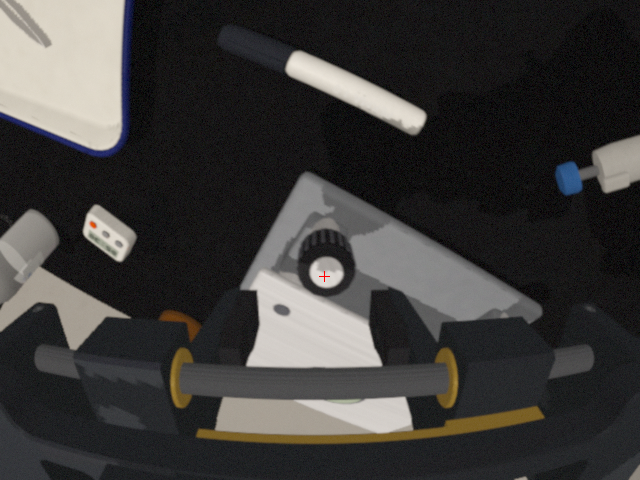

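The right knob's white face is centred at about (326,273), with part of it shadowed. I recompute with that pixel.

```bash
python3 - <<'E'
from h import *
t=np.load("t.npy"); G=np.load("G.npy"); p,Rm,s=now()
ax=toworld([0,0,t[2]],[-.5,0,.866])[0]; F=G[1]+.013*ax
d=snapshot("wrist"); d2=snapshot("scene")
x,e=tri([fishray(d,326,273),ray(d2,318.4,177)]); print(np.round(x,4),e,np.round(1e3*Rm.T@(x-F),1))
G[1]=x-.013*ax; np.save("G.npy",G); print(np.round(G[1],4),delta(p,Rm,*tool_goal(t,G[1],.0055,-.5)))
E
```

```text
[0.5275 0.0237 0.0961] [np.float64(1.3), np.float64(1.3)] [-0.4  3.2  1.1]
[0.5339 0.0229 0.0848] ([-0.08, 0.4, 6.44], [-0.002, -0.001, -0.004])
```

Emit:
{"fn": "send_rows", "kwargs": {"motion": [{"x": -0.1,"y": 0.3,"z": 0.5,"rx": 0,"ry": 0,"rz": 0,"jaw": 5},{"x": 0,"y": 0,"z": 1.5,"rx": 0,"ry": 0,"rz": 0,"jaw": 5},{"x": 0,"y": 0,"z": 1.2,"rx": 0,"ry": 0,"rz": 0,"jaw": 5},{"x": 0,"y": 0,"z": 0.8,"rx": 0,"ry": 0,"rz": 0,"jaw": 5},{"x": 0,"y": 0,"z": 0,"rx": 0,"ry": 0,"rz": 0,"jaw": 5}]}}

```text
clock: 9.35
tool_pos: [0.5236, 0.0237, 0.1033]
eef_rot: [-0.185, 0.948, -0.079, 0.246]
contact_force: [-0.2, -0.6, -0.1]
opening: 0.567
finger_force: 0.0
```

Emit:
{"fn": "send_rows", "kwargs": {"motion": [{"x": 0,"y": 0,"z": 0.6,"rx": 0,"ry": 0,"rz": 0,"jaw": 5},{"x": 0,"y": 0,"z": 0.6,"rx": 0,"ry": 0,"rz": 0,"jaw": 5},{"x": 0,"y": 0,"z": 0.6,"rx": 0,"ry": 0,"rz": 0,"jaw": 5},{"x": 0,"y": 0,"z": 0.5,"rx": 0,"ry": 0,"rz": 0,"jaw": 5},{"x": 0,"y": 0,"z": 0,"rx": 0,"ry": 0,"rz": 0,"jaw": 5}]}}

```text
clock: 9.85
tool_pos: [0.535, 0.022, 0.0839]
eef_rot: [-0.184, 0.948, -0.079, 0.247]
contact_force: [-0.8, -0.8, 0.2]
opening: 0.567
finger_force: 0.0
```

Emit:
{"fn": "send_rows", "kwargs": {"motion": [{"x": 0,"y": 0,"z": 0,"rx": 0,"ry": 0,"rz": 0,"jaw": 4},{"x": 0,"y": 0,"z": 0,"rx": 0,"ry": 0,"rz": 0,"jaw": 3},{"x": 0,"y": 0,"z": 0,"rx": 0,"ry": 0,"rz": 0,"jaw": 2},{"x": 0,"y": 0,"z": 0,"rx": 0,"ry": 0,"rz": 0,"jaw": 2},{"x": 0,"y": 0,"z": 0,"rx": 0,"ry": 0,"rz": 0,"jaw": 2}], "grip_force": 15}}

```text
clock: 10.35
tool_pos: [0.5344, 0.0223, 0.0845]
eef_rot: [-0.185, 0.948, -0.078, 0.247]
contact_force: [-0.9, 0.6, 0.7]
opening: 0.37
finger_force: 15.0
```

```bash
python3 - <<'E'
from h import *
t=np.load("t.npy"); G=np.load("G.npy"); p,Rm,s=now(); print(s["clock"],np.round(s["q"],2),np.round(s["contact_force"],1),delta(p,Rm,*tool_goal(t,G[1],.0055,-.5)))
E
```

```text
10.35 [-0.25  0.9   0.03  2.43  2.91  0.7  -1.21] [-0.9  0.6  0.7] ([-0.0, 0.06, 0.19], [-0.001, -0.001, -0.002])
```

Gripped cleanly. Turning the right knob clockwise by +0.98 rad.

Emit:
{"fn": "send_rows", "kwargs": {"motion": [{"x": 0,"y": 0,"z": 0,"rx": 0,"ry": 0,"rz": 0.1,"jaw": 2},{"x": 0,"y": 0,"z": 0,"rx": 0,"ry": 0,"rz": 0.1,"jaw": 2},{"x": 0,"y": 0,"z": 0,"rx": 0,"ry": 0,"rz": 0.1,"jaw": 2},{"x": 0,"y": 0,"z": 0,"rx": 0,"ry": 0,"rz": 0.1,"jaw": 2},{"x": 0,"y": 0,"z": 0,"rx": 0,"ry": 0,"rz": 0.1,"jaw": 2}]}}

```text
clock: 10.85
tool_pos: [0.5345, 0.0214, 0.0846]
eef_rot: [0.058, 0.964, -0.015, 0.259]
contact_force: [-0.8, -1.0, 1.8]
opening: 0.37
finger_force: 15.0
```

```bash
python3 - <<'E'
from h import *
t=np.load("t.npy"); G=np.load("G.npy"); p,Rm,s=now(); print(s["clock"],np.round(s["q"],2),np.round(s["contact_force"],1),delta(p,Rm,*tool_goal(t,G[1],.0055,-.5)))
E
```

```text
10.85 [-0.15  0.9  -0.12  2.42  2.75  0.72 -1.53] [-0.8 -1.   1.8] ([0.05, 0.15, 0.19], [-0.003, -0.0, -0.507])
```

Emit:
{"fn": "send_rows", "kwargs": {"motion": [{"x": 0,"y": 0,"z": 0,"rx": 0,"ry": 0,"rz": 0.1,"jaw": 2},{"x": 0,"y": 0,"z": 0,"rx": 0,"ry": 0,"rz": 0.1,"jaw": 2},{"x": 0,"y": 0,"z": 0,"rx": 0,"ry": 0,"rz": 0.1,"jaw": 2},{"x": 0,"y": 0,"z": 0,"rx": 0,"ry": 0,"rz": 0.1,"jaw": 2},{"x": 0,"y": 0,"z": 0,"rx": 0,"ry": 0,"rz": 0.08,"jaw": 2}]}}

```text
clock: 11.35
tool_pos: [0.5342, 0.0204, 0.0845]
eef_rot: [0.286, 0.923, 0.046, 0.255]
contact_force: [-1.1, -2.3, 0.5]
opening: 0.366
finger_force: 15.0
```

Emit:
{"fn": "send_rows", "kwargs": {"motion": [{"x": 0,"y": 0,"z": 0,"rx": 0,"ry": 0,"rz": 0,"jaw": 2},{"x": 0,"y": 0,"z": 0,"rx": 0,"ry": 0,"rz": 0,"jaw": 2},{"x": 0,"y": 0,"z": 0,"rx": 0,"ry": 0,"rz": 0,"jaw": 2},{"x": 0,"y": 0,"z": 0,"rx": 0,"ry": 0,"rz": 0,"jaw": 2},{"x": 0,"y": 0,"z": 0,"rx": 0,"ry": 0,"rz": 0,"jaw": 2}]}}

```text
clock: 11.85
tool_pos: [0.5342, 0.0205, 0.0845]
eef_rot: [0.284, 0.923, 0.045, 0.255]
contact_force: [-2.1, -5.1, 3.6]
opening: 0.37
finger_force: 15.0
```

Emit:
{"fn": "send_rows", "kwargs": {"motion": [{"x": 0,"y": 0,"z": 0,"rx": 0,"ry": 0,"rz": 0,"jaw": 2},{"x": 0,"y": 0,"z": 0,"rx": 0,"ry": 0,"rz": 0,"jaw": 2},{"x": 0,"y": 0,"z": 0,"rx": 0,"ry": 0,"rz": 0,"jaw": 2},{"x": 0,"y": 0,"z": 0,"rx": 0,"ry": 0,"rz": 0,"jaw": 2},{"x": 0,"y": 0,"z": 0,"rx": 0,"ry": 0,"rz": 0,"jaw": 2}]}}

```text
clock: 12.35
tool_pos: [0.5342, 0.0205, 0.0845]
eef_rot: [0.284, 0.923, 0.045, 0.255]
contact_force: [-3.0, -4.4, 2.9]
opening: 0.366
finger_force: 15.0
```

```bash
python3 - <<'E'
from h import *
t=np.load("t.npy"); G=np.load("G.npy"); p,Rm,s=now(); print(s["clock"],np.round(s["q"],2),np.round(s["contact_force"],1))
print(delta(p,Rm,*tool_goal(t,G[1],.0055,-.5)))
d=[snapshot(n) for n in ("top","scene")]; cv2.imwrite("pics/v4.png",np.hstack([rectify(x,t,.045,0,.074,.045,4000) for x in d]))
E
```

```text
12.35 [-0.07  0.9  -0.26  2.42  2.61  0.76 -1.85] [-3.  -4.4  2.9]
([0.13, 0.2, 0.19], [-0.005, -0.0, -0.983])
```

View pics/v4.png

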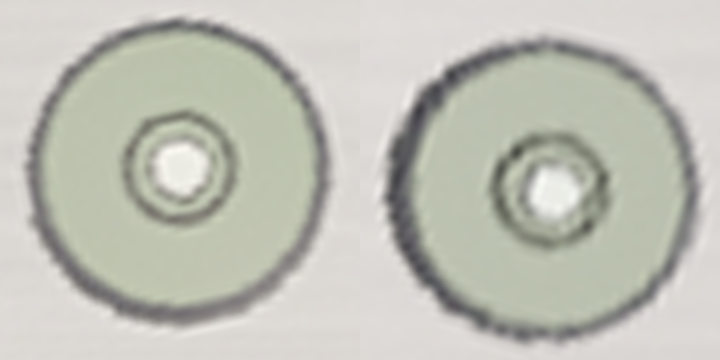

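The bubble at (180,168) is concentric with the ring at (180,168) in both views. Releasing and backing off.

Emit:
{"fn": "send_rows", "kwargs": {"motion": [{"x": 0,"y": 0,"z": 0,"rx": 0,"ry": 0,"rz": 0,"jaw": 4},{"x": 0,"y": 0,"z": 0,"rx": 0,"ry": 0,"rz": 0,"jaw": 5},{"x": 0,"y": 0,"z": 0,"rx": 0,"ry": 0,"rz": 0,"jaw": 5},{"x": 0,"y": 0,"z": -0.5,"rx": 0,"ry": 0,"rz": 0,"jaw": 5},{"x": 0,"y": 0,"z": -1.5,"rx": 0,"ry": 0,"rz": 0,"jaw": 5}]}}

```text
clock: 12.95
tool_pos: [0.525, 0.0237, 0.1014]
eef_rot: [0.284, 0.923, 0.047, 0.255]
contact_force: [-0.6, 1.1, 0.4]
opening: 0.571
finger_force: 0.0
```

Emit:
{"fn": "send_rows", "kwargs": {"motion": [{"x": 0,"y": 0,"z": -1.5,"rx": 0,"ry": 0,"rz": 0,"jaw": 5},{"x": 0,"y": 0,"z": -1.5,"rx": 0,"ry": 0,"rz": 0,"jaw": 5},{"x": 0,"y": 0,"z": -1.5,"rx": 0,"ry": 0,"rz": 0,"jaw": 5},{"x": 0,"y": 0,"z": -0.5,"rx": 0,"ry": 0,"rz": 0,"jaw": 5},{"x": 0,"y": 0,"z": 0,"rx": 0,"ry": 0,"rz": 0,"jaw": 5}]}}

```text
clock: 13.45
tool_pos: [0.4999, 0.0265, 0.1457]
eef_rot: [0.283, 0.923, 0.047, 0.255]
contact_force: [0.8, 0.3, 0.2]
opening: 0.573
finger_force: 0.0
```

Emit:
{"fn": "send_rows", "kwargs": {"motion": [{"x": 0,"y": 0,"z": 0,"rx": 0,"ry": 0,"rz": 0,"jaw": 5},{"x": 0,"y": 0,"z": 0,"rx": 0,"ry": 0,"rz": 0,"jaw": 5},{"x": 0,"y": 0,"z": 0,"rx": 0,"ry": 0,"rz": 0,"jaw": 5},{"x": 0,"y": 0,"z": 0,"rx": 0,"ry": 0,"rz": 0,"jaw": 5},{"x": 0,"y": 0,"z": 0,"rx": 0,"ry": 0,"rz": 0,"jaw": 5}]}}

```text
clock: 13.95
tool_pos: [0.4999, 0.0261, 0.1448]
eef_rot: [0.284, 0.923, 0.047, 0.255]
contact_force: [0.4, -0.8, 0.0]
opening: 0.566
finger_force: 0.0
```

```bash
python3 - <<'E'
from h import *
t=np.load("t.npy"); p,Rm,s=now(); print(s["clock"],np.round(p,3),np.round(s["contact_force"],1))
d=snapshot("top"); cv2.imwrite("pics/v5.png",np.hstack([rectify(d,t,.045,0,.074,.045,4000),cv2.resize(d["img"][:,:,::-1],(440,360))]))
E
```

```text
13.95 [0.5   0.026 0.145] [ 0.4 -0.8  0. ]
```

View pics/v5.png

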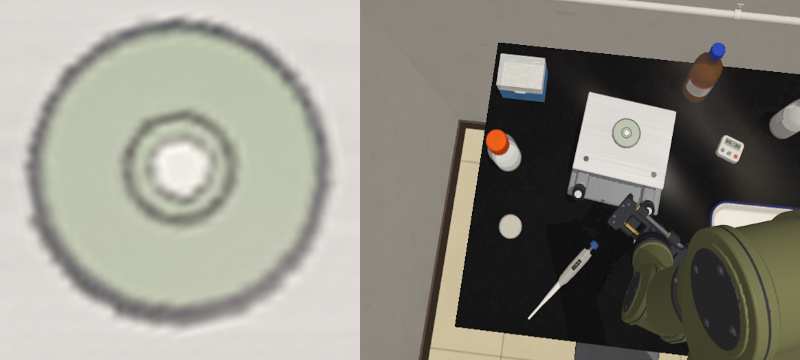

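The bubble stays centred at (180,168), the gripper is clear, and everything visible is where it was. Handing in.

```bash
python3 -c "
from plant import *
print(finish_job())"
```

```text
the job is handed in; nothing more can be done
None
```

The table is level and the job is handed in at about 14 s: I turned the left knob about 0.83 rad anticlockwise, then the right about 0.98 rad clockwise; the bubble rests centred in the ring, both knobs are released and the gripper is clear.

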